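# Proof-pull two glued drawer handles

## Task

The glue on this drawer front's two brass handles has set overnight in the ratchet bar clamp. Flip up the clamp's red pawl, slide the jaw back towards you until its batten is at least 5 cm from the handles, then pull each handle straight out with a steady 15 N or so: the sound one must bear this for a good second, with less than 25 N on it at any time, and end at home. The badly glued one will come away: leave it drawn out to its stop for regluing, and do not disturb the mug, lemon and tape nearby.

Things in the scene. Friction and masses are not known exactly. Their poses are not given: they have to be found in the camera images.
- front_face (a point): Top middle edge of the front face of a navy drawer front, 350 mm wide (y), 68 high, 18 thick, standing fixed on a cradle; its top is 98 mm above the worktop. Axes: -x points straight out of the face (robot's side), y to the left along the board, z up; clamp and handles have the same axes. Behind its middle stands the fixed clamp jaw, to x = +50 mm, 89 mm high.
- handle_a_bar (a point): Middle of the bar of a brass bow handle: 12 mm round rod along y, 110 mm between leg centres, 81 mm above the worktop, centre line 56 mm off the face; clear gap of 50 mm (x) by 98 mm (y) between bar, legs and face, open from above and down to the cradle foot. The two handles look the same, at y = +100 and -100 mm from the board's middle; which is on which side varies.
- handle_a (a joint): How far this handle has come out of the front along -x, m; 0 = home. The sound one is stiff: it gives 2 to 3 mm under 15 N and springs back. The badly glued one lets go at about 5 N, slides out to a firm stop at 20 mm and stays where it is left. Nothing shows which is which before they are pulled; until the clamp is released neither can move over 2 mm.
- handle_b_bar (a point): Middle of the bar of the other brass handle, same shape and size as the first.
- handle_b (a joint): How far this other handle has come out of the front along -x, m; same meaning as for the first. Below the handles are only cradle feet, 30 mm high, reaching 33 mm in front of the face at 135 mm either side of the middle.
- jaw_batten (a point): Centre of the dark wooden batten (18 x 300 x 24 mm along y, 81 mm above the worktop) with which the sliding black jaw presses on both handles. Jaw column (20 x 28 mm, 94 mm high) on its robot side. In the middle, between batten and face, 63 mm are free at the start and no handle is within 39 mm to either side: a closed gripper can reach down there and push the batten out (-x).
- jaw (a joint): How far the jaw has slid back along -x from the handles, m; 0 = clamped on the handles, stop at 0.075. It slides with about 3 N of friction and stays; blocked at 0 while the pawl is down. It runs on a fixed bar 20 mm wide, under the middle of the board and out to 261 mm in front of the face; bar, teeth and end stop are at most 30 mm high, the jaw's lower part 46 mm.
- pawl_tab (a point): Centre of the rounded end (12 mm thick, 24 mm wide along y) of the red pawl tab on the robot's side of the jaw, 161 mm in front of the face and 91 mm up at the start; rides with the jaw. Its pivot lies 34 mm nearer the board and 61 mm lower; the tab leans 29 degrees towards the robot. Pushing its end along +x, towards the board, swings it up and over with about 2 N; the end moves about 49 mm and rises 7 mm.
- pawl (a joint): Pawl angle, rad: 0 = down in the ratchet teeth (jaw cannot move back), stop at 0.72 = fully flipped, tab leaning a little past upright. It stays where it is left.
- mug_center (a point): An orange mug, 81 x 113 x 101 mm; half-way up. A bystander, standing loose.
- lemon_center (a point): A yellow lemon, 78 x 55 x 56 mm; its centre. A bystander, lying loose.
- tape_center (a point): A roll of masking tape, 104 mm wide and 25 mm high, lying flat; half-way up. A bystander, loose.

How it is judged:
By the outcome, as a careful person would: the job done as asked, in the order asked, and still so for the second after the job is handed in, with the robot touching nothing.
It also fails if it takes over 67 s, if anything falls off the work surface, if the arm or the gripper's body presses on something with over 40 N, if the wrist force passes 120 N, or if a joint passes its speed limit or range.

## Robot

A 6-joint arm with a two-finger parallel gripper is mounted at the origin on a cart in front of the work surface, level with it; the furniture and walls round the work are solid. World frame = base frame: x ahead of the robot, y to its left, z up, the work surface at z = 0. Lengths are in m, angles in rad, forces in N, time in s.
With the tool pointing down it reaches from about 0.35 to 0.975 m from the base axis. Payload 4.9 kg.
Tool frame: the origin (TCP) lies at the very end of the fingers, on their centre line; the grasp point (between the pads) lies 19 mm behind it; z points along the fingers, y is the line along which they close (so a half turn about z gives the same grasp; the last joint's range is limited). The gripper opens to 85 mm and grips with 20 to 120 N. Pads are 22 mm wide; open, the fingers measure 114 mm over their backs; the gripper's body (76 mm by 85 mm) begins 54 mm behind the grasp point. The pads swing forward as they close: fully open they stand 13 mm farther back than shut.
Start: joints at [-1.291, 0.053, 1.613, -0, 1.476, -0.119], TCP at [0.243, -0.576, 0.231] pointing down, gripper open.
Joint ranges: [-3.01, 3.01], [-1.01, 2.22], [0.06, 2.58], [-1.02, 4.17], [0.09, 2.62], [-3.14, 3.14]. Speed limits (rad/s): [2.57, 2.57, 3.14, 3.14, 3.14, 3.14].

## Interface

Orientations are given as a unit quaternion [w, x, y, z].
In Python, from plant import manip, vision, order gives the robot as it stands.
- The arm moves only by the tool play_rows, never from a script. Its argument "steps" is a list that holds one entry, the list of rows, each a list of 6 numbers: the shift along the tool's x, y, z in mm, then the turn, a rotation vector about the tool's x, y, z in degrees. A call has 1 to 12 rows; each row is the pose to reach, as a shift and turn from the pose commanded when the call began, along the tool's axes at that moment; what a row does not reach only later rows make up. A row lasts 1/12 s, in which the tool goes at most 41.7 mm and 7.16 degrees, less where a joint would pass 70% of its speed; a pose out of reach is approached as far as the arm can. A call with a gripper value outside its range is refused whole. "claw" is the gripper's target within -1 to 1 (fully open at 1, half-way at 0, shut at -1), set as the call begins (left out, the last holds). The fingers move at their own pace and stop on an object; the grip force is fixed at half the most. Time passes only in rows, so rows that repeat a pose let the fingers close. It gives the time, the measured TCP pose, the force, the opening and the grip force at its end, in the units of the state.
- manip.state(): the state, without advancing time (a new reading comes with each control period).
- vision.grab_frame(name): name is "scene" or "side" or "wrist"; returns (picture, depth): 480x640x3 uint8, blue, green, red; 480x640 float32, m along the optical axis (not along the pixel's ray), 0 where there is no reading.
- vision.camera_info(name): a dict with "K" (3x3 intrinsics, pixels), "eye" and "orientation" of the camera in the world; the wrist camera has in their place "T_tool_cam" (4x4, takes a point from camera to tool coordinates, whose origin is the TCP and whose axes are the flange's). Camera axes: x right, y down, z forward; pixel columns grow to the right and rows downward; lengths in m; the calibration is good to about 2 mm. A picture is of the moment at which its call begins: read the wrist's pose just before it. camera_info takes no time and is no camera call.
- order.job_done(): hands the job in; it is judged then, once.
The state is a dict: "time": time; "joint_pos": joint angles; "joint_vel": joint speeds; "joint_efforts": joint torques, N m; "tool_pos": TCP position; "tool_rot": TCP orientation; "contact_force": force on the tool from outside, world axes, zero at the start; "ft_torque": the same for the moment, N m; "gripper_width": opening from 0.0 (shut) to 1.0 (fully open); "grasp_force": force on a finger pad.
Only numpy, scipy, OpenCV 4.12 (cv2) and the standard library are available. Lean on these libraries where they do the work, as an engineer would, in place of code of your own. Each camera call takes 0.05 s, during which the arm holds its last target. There are 200 camera calls.

## Working session

There is one attempt and no reset: what is moved stays moved. The work goes in short steps, Python scripts to look and compute and a tool call to move; the robot and the scene stay as the last step left them, time stands still between calls to the robot, and variables do not carry over. Pictures are saved under pics/ and viewed, at most 10 in all, crops included, and the job is handed in when it is done.

Besides the shell and the picture viewer there is one more tool, called after "Call:" as name(argument=value, ...) on one line, values as JSON. play_rows: Moves the arm, as the interface text tells. Its arguments: {"type":"object","properties":{"steps":{"type":"array"},"claw":{"type":"number"}},"required":["steps"]}

```bash
mkdir -p pics; ls; python3 - <<'E'
from plant import manip, vision
import cv2,numpy as np
s=manip.state();print(s)
for n in ("scene","side"):
    p,d=vision.grab_frame(n);cv2.imwrite(f"pics/{n}0.png",p);np.save(f"pics/{n}0.npy",d)
    print(n,vision.camera_info(n))
print(vision.camera_info("wrist"))
E
```

```text
pics
{'time': 0.0, 'joint_pos': array([-1.29103971e+00,  5.33747182e-02,  1.61427324e+00,  2.16054095e-05,
        1.47598120e+00, -1.19014513e-01]), 'joint_vel': array([2.00101387e-04, 9.21047921e-05, 3.20396759e-04, 2.92281734e-03,
       5.73347636e-04, 1.54953361e-04]), 'joint_efforts': array([ 3.26928875e-04, -3.93688273e+01, -3.70173562e+01,  1.18792195e-05,
        7.08751773e-03,  1.35778237e-05]), 'tool_pos': array([ 0.2425073 , -0.57537395,  0.23006433]), 'tool_rot': array([-1.01582952e-03,  9.80188159e-01,  1.98065989e-01, -7.10315726e-05]), 'contact_force': array([ 0.05176735,  1.26686977, -0.16034931]), 'ft_torque': array([-0.00437061, -0.01486359,  0.04353328]), 'grasp_force': 0.0, 'gripper_width': 0.9967806059612191}
scene {'K': array([[487.73633942,   0.        , 318.61931141],
       [  0.        , 487.73633942, 238.17447898],
       [  0.        ,   0.        ,   1.        ]]), 'eye': array([-0.05421785,  0.6625825 ,  0.77376906]), 'orientation': array([ 0.15403357, -0.33393418,  0.83377107, -0.41180993])}
side {'K': array([[609.22040563,   0.        , 318.99217122],
       [  0.        , 609.22040563, 234.4184762 ],
       [  0.        ,   0.        ,   1.        ]]), 'eye': array([ 0.58354168, -1.03754967,  0.97162635]), 'orientation': array([-0.42243372,  0.90621671,  0.01272683, -0.01261163])}
{'K': array([[411.93701038,   0.        , 321.25783606],
       [  0.        , 411.93701038, 230.86383594],
       [  0.        ,   0.        ,   1.        ]]), 'T_tool_cam': array([[ 6.57278171e-04, -9.57671683e-01, -2.87861971e-01,
         7.33761650e-02],
       [ 9.99999423e-01,  8.74216504e-04, -6.25072492e-04,
         2.46241228e-04],
       [ 8.50267912e-04, -2.87861394e-01,  9.57671705e-01,
        -1.43782445e-01],
       [ 0.00000000e+00,  0.00000000e+00,  0.00000000e+00,
         1.00000000e+00]])}
```

View pics/scene0.png

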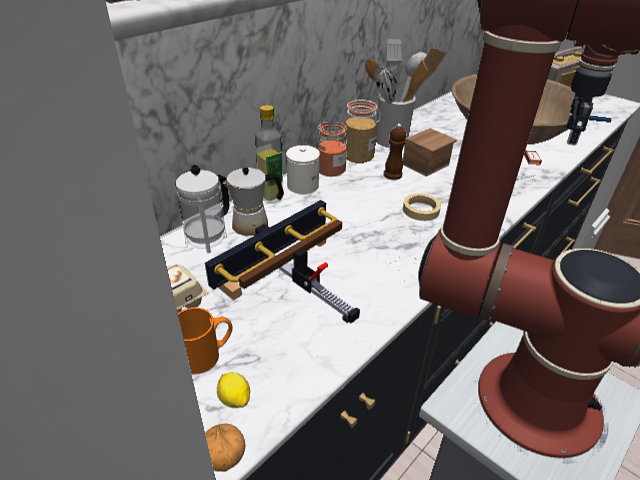

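View pics/side0.png

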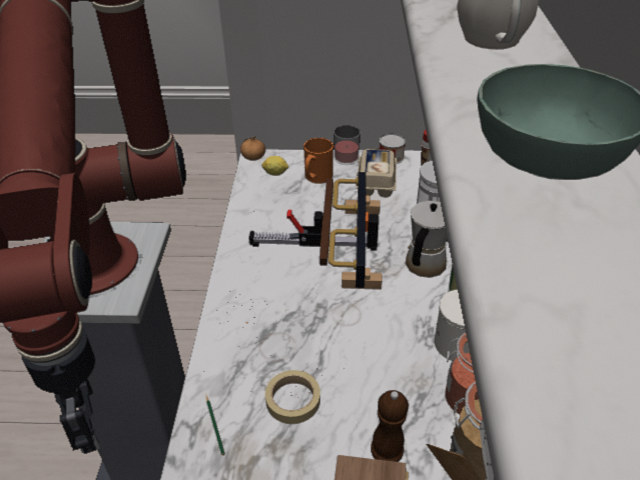

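The scene view shows the navy board from (207,263) to (325,205), the red tab near (320,267) and the mug, lemon and tape clear of the clamp. The side view shows the board at (361,175–285), the tab at (292,215) and the tape at (293,397). Next I'll measure these with colour masks and depth.

```bash
cat > h.py <<'E'
import cv2,numpy as np
from scipy.spatial.transform import Rotation as R
from plant import manip,vision
def cloud(n,p=None,d=None,T=None):
    c=vision.camera_info(n);K=c["K"]
    if T is None:
        T=np.eye(4);T[:3,:3]=R.from_quat(np.roll(c["orientation"],-1)).as_matrix();T[:3,3]=c["eye"]
    v,u=np.mgrid[:480,:640]
    P=np.stack([(u-K[0,2])/K[0,0]*d,(v-K[1,2])/K[1,1]*d,d],-1)
    return P@T[:3,:3].T+T[:3,3]
E
python3 - <<'E'
from h import *
for n in("scene","side"):
    p=cv2.imread(f"pics/{n}0.png");d=np.load(f"pics/{n}0.npy");W=cloud(n,d=d)
    h=cv2.cvtColor(p,cv2.COLOR_BGR2HSV);H,S,V=[h[...,i].astype(int) for i in range(3)]
    roi=np.zeros((480,640),bool)
    if n=="scene": roi[195:330,200:360]=1
    else: roi[170:295,245:385]=1
    ok=roi&(d>0)
    z=W[...,2]
    M={"navy":ok&(H>100)&(H<130)&(S>90)&(V<110)&(z>.085),"red":ok&((H<6)|(H>174))&(S>180)&(V>90),
       "brass":ok&(H>14)&(H<28)&(S>130)&(V>90)&(z>.07),"wood":ok&(H<14)&(H>5)&(S>80)&(V<110)&(z>.08)}
    for k,m in M.items():
        q=W[m]
        if len(q)<4: print(n,k,len(q));continue
        print(n,k,len(q),"med",np.median(q,0).round(4),"min",np.percentile(q,3,0).round(4),"max",np.percentile(q,97,0).round(4))
        c,s,a=cv2.minAreaRect(q[:,:2].astype(np.float32)*1000);print("   rect",np.round(c,1),np.round(s,1),round(a,2))
        if k=='red': t=q[q[:,2]>np.percentile(q[:,2],85)];print('   redtop',t.mean(0))
    for k,m in {"orange":(H>6)&(H<14)&(S>200)&(V>120),"lemon":(H>24)&(H<32)&(S>200)&(V>150),"tape":(H>18)&(H<32)&(S>50)&(S<150)&(V>120)}.items():
        m=m&(d>0)&(W[...,0]>.3)&(W[...,0]<.9)&(z<.13)&(z>.005)
        nn,l,st,_=cv2.connectedComponentsWithStats(m.astype(np.uint8))
        if nn>1:
            i=1+st[1:,4].argmax();q=W[l==i];print(n,k,st[i],np.percentile(q,2,0).round(3),np.percentile(q,98,0).round(3))
E
```

```text
scene navy 409 med [0.6305 0.0995 0.098 ] min [ 0.6188 -0.0903  0.0861] max [0.6421 0.2483 0.1012]
   rect [640.   65.2] [249.6 289.8] 42.3
scene red 62 med [0.4632 0.0872 0.0952] min [0.4578 0.0719 0.0483] max [0.4902 0.0936 0.0992]
   rect [479.5  84. ] [44.6 24.1] 2.21
   redtop [0.46205868 0.0827107  0.09876841]
scene brass 666 med [0.5841 0.1258 0.0877] min [ 0.5007 -0.0781  0.0827] max [0.6241 0.3304 0.0961]
   rect [583.6 136.1] [119.1 465.3] 9.3
scene wood 1084 med [0.5469 0.1074 0.0928] min [ 0.5381 -0.0568  0.0812] max [0.5597 0.2282 0.0963]
   rect [662.5 159.1] [302.9 419.7] 7.0
scene orange [191 338   3   3   4] [0.489 0.357 0.022] [0.557 0.391 0.101]
scene lemon [218 373  31  33 640] [0.366 0.364 0.033] [0.421 0.404 0.056]
scene tape [172 265  36  45 477] [0.627 0.268 0.036] [0.699 0.337 0.074]
side navy 109 med [0.6328 0.0584 0.0995] min [ 0.5581 -0.1004  0.0883] max [0.6407 0.2408 0.103 ]
   rect [585.3  73.1] [348.5 107.9] 88.26
side red 79 med [0.4786 0.0784 0.0711] min [0.4633 0.0707 0.0443] max [0.4938 0.0883 0.0993]
   rect [478.4  80.2] [21.4 32.3] 86.32
   redtop [0.46539925 0.07841068 0.09862267]
side brass 419 med [0.579  0.0282 0.0877] min [ 0.5633 -0.0838  0.0834] max [0.6209 0.2297 0.093 ]
   rect [593.7  74.2] [323.9  56.7] 88.36
side wood 611 med [0.5523 0.0533 0.094 ] min [ 0.5421 -0.0699  0.0849] max [0.6445 0.2133 0.0976]
   rect [604.   65.2] [323.3 127.5] 87.15
side tape [265 370  55  47 762] [ 0.452 -0.414  0.022] [ 0.548 -0.318  0.029]
```

```bash
python3 - <<'E'
from h import *
for n in("scene","side"):
    p=cv2.imread(f"pics/{n}0.png");d=np.load(f"pics/{n}0.npy");W=cloud(n,d=d)
    h=cv2.cvtColor(p,cv2.COLOR_BGR2HSV);H,S,V=[h[...,i].astype(int) for i in range(3)]
    x,y,z=[W[...,i] for i in range(3)]
    box=(d>0)&(x>.5)&(x<.68)&(y>-.13)&(y<.28)
    M={"navy":box&(H>100)&(H<130)&(S>90)&(abs(z-.098)<.004)&(x>.6),
       "wood":box&(H<14)&(S>80)&(V<120)&(abs(z-.093)<.004)&(x<.58),
       "brassbar":box&(H>14)&(H<28)&(S>130)&(V>80)&(abs(z-.085)<.004)&(x<.59)}
    for k,m in M.items():
        q=W[m][:,:2].astype(np.float32)
        vx,vy,x0,y0=cv2.fitLine(q,cv2.DIST_HUBER,0,.01,.01).ravel()
        if vy<0:vx,vy=-vx,-vy
        r=(q-[x0,y0])@[vy,-vx]; t=(q-[x0,y0])@[vx,vy]; ok=abs(r)<.015
        t0,t1=t[ok].min(),t[ok].max()
        print(n,k,ok.sum(),"yaw",np.degrees(np.arctan2(-vx,vy)).round(2),"off",np.percentile(r[ok],[2,50,98]).round(4),"len",round(t1-t0,4),"ends",(x0+vx*t0).round(4),(y0+vy*t0).round(4),(x0+vx*t1).round(4),(y0+vy*t1).round(4))
E
```

```text
scene navy 304 yaw -2.03 off [-0.0131  0.0005  0.0068] len 0.3501 ends 0.6273 -0.0983 0.6397 0.2516
scene wood 767 yaw -1.42 off [-0.0076  0.      0.0094] len 0.2984 ends 0.545 -0.0687 0.5524 0.2296
scene brassbar 245 yaw -1.29 off [-0.006  -0.0001  0.0143] len 0.3176 ends 0.5674 -0.0788 0.5745 0.2388
side navy 81 yaw -1.28 off [-0.0078  0.0004  0.004 ] len 0.3467 ends 0.6304 -0.1008 0.6382 0.2458
side wood 518 yaw -1.64 off [-0.0089 -0.      0.0077] len 0.3019 ends 0.548 -0.0723 0.5566 0.2295
side brassbar 179 yaw -1.13 off [-0.0063 -0.0001  0.0147] len 0.3154 ends 0.5677 -0.0845 0.5739 0.2308
```

```bash
python3 - <<'E'
from h import *
for n in("scene","side"):
    W=cloud(n,d=np.load(f"pics/{n}0.npy")).reshape(-1,3)
    x,y,z=W.T
    for x0 in np.arange(.6,.86,.04):
        m=(x>x0)&(x<x0+.04)&(y>-.15)&(y<.35)&(z>.12)&(z<.45)
        if m.sum()>5: print(n,x0.round(2),m.sum(),"y",np.percentile(y[m],[3,97]).round(3),"zmax",np.percentile(z[m],97).round(3))
E
```

```text
scene 0.72 461 y [-0.054  0.053] zmax 0.154
scene 0.76 1528 y [-0.016  0.179] zmax 0.187
scene 0.8 1674 y [-0.128  0.183] zmax 0.269
scene 0.84 351 y [-0.117  0.165] zmax 0.275
side 0.72 429 y [-0.064  0.042] zmax 0.156
side 0.76 1250 y [-0.031  0.153] zmax 0.187
side 0.8 110 y [-0.027  0.093] zmax 0.158
```

Call:
play_rows(steps=[[[300,-385,0,0,0,24.3],[300,-385,0,0,0,24.3],[300,-385,0,0,0,24.3],[300,-385,0,0,0,24.3],[300,-385,0,0,0,24.3],[300,-385,0,0,0,24.3],[300,-385,0,0,0,24.3],[300,-385,0,0,0,24.3],[300,-385,0,0,0,24.3],[300,-385,0,0,0,24.3],[300,-385,0,0,0,24.3],[300,-385,0,0,0,24.3]]], claw=-1)

```text
time: 1.1
tool_pos: [0.3696, -0.1018, 0.231]
tool_rot: [-0.0, 1.0, -0.012, 0.0]
contact_force: [0.9, -1.6, -0.1]
gripper_width: -0.002
grasp_force: 0.0
```

Call:
play_rows(steps=[[[44,-184,0,0,0,0],[44,-184,0,0,0,0],[44,-184,0,0,0,0],[44,-184,0,0,0,0],[44,-184,0,0,0,0],[44,-184,80,0,0,0],[44,-184,80,0,0,0],[44,-184,80,0,0,0],[44,-184,80,0,0,0]]])

```text
time: 1.85
tool_pos: [0.4161, 0.0783, 0.1489]
tool_rot: [0.0, 1.0, -0.013, -0.003]
contact_force: [-0.2, -1.0, 0.5]
gripper_width: -0.006
grasp_force: 0.0
```

```bash
cat >> h.py <<'E'
def wrist(name):
    s=manip.state();p,d=vision.grab_frame("wrist");cv2.imwrite(f"pics/{name}.png",p)
    T=np.eye(4);T[:3,:3]=R.from_quat(np.roll(s["tool_rot"],-1)).as_matrix();T[:3,3]=s["tool_pos"]
    W=cloud("wrist",d=d,T=T@vision.camera_info("wrist")["T_tool_cam"]);np.save(f"pics/{name}.npy",W)
    return s,p,d,W
E
python3 - <<'E'
from h import *
s,p,d,W=wrist("w1");print(s["tool_pos"],s["contact_force"])
h=cv2.cvtColor(p,cv2.COLOR_BGR2HSV);H,S,V=[h[...,i].astype(int) for i in range(3)]
m=((H<6)|(H>174))&(S>180)&(V>90)&(d>0);q=W[m]
print(m.sum(),np.percentile(q,[2,50,98],axis=0).round(4));t=q[q[:,2]>.09];print(t.mean(0) if len(t) else 0)
E
```

```text
[0.41608299 0.07825004 0.14885674] [-0.16712527 -1.00991827  0.51474998]
1184 [[0.4615 0.0725 0.0448]
 [0.4691 0.0835 0.0963]
 [0.495  0.0906 0.0994]]
[0.46528935 0.08269823 0.09790313]
```

View pics/w1.png

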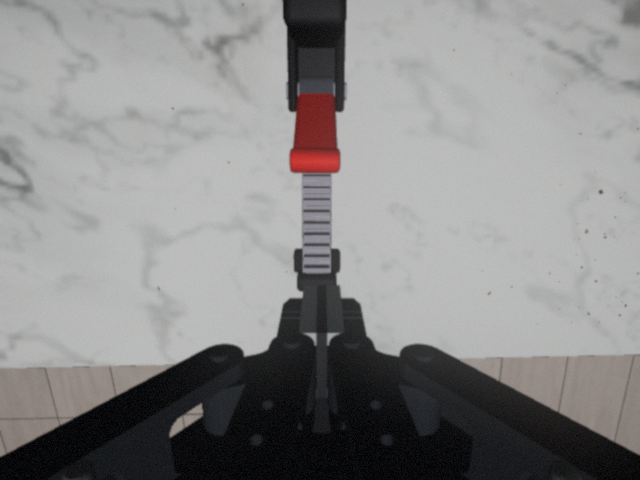

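The wrist view shows the red tab at (315,160), in line with the closed fingers at (322,310), so I can push it.

Call:
play_rows(steps=[[[0,0,40,0,0,0],[0,0,68,0,0,0],[0,0,68,0,0,0],[22,0,68,0,0,0],[28,0,68,0,0,0],[34,0,68,0,0,0],[40,0,68,0,0,0],[46,0,68,0,0,0],[52,0,68,0,0,0],[58,0,68,0,0,0],[64,0,68,0,0,0],[68,0,68,0,0,0]]])

```text
time: 2.9
tool_pos: [0.487, 0.0764, 0.0834]
tool_rot: [-0.0, 1.0, -0.013, 0.0]
contact_force: [-1.4, -0.8, 0.5]
gripper_width: -0.001
grasp_force: 0.5
```

Call:
play_rows(steps=[[[2,0,0,0,0,0],[4,0,0,0,0,0],[6,0,0,0,0,0],[6,0,0,0,0,0]]])

```text
time: 3.23
tool_pos: [0.4924, 0.0763, 0.0831]
tool_rot: [-0.0, 1.0, -0.013, -0.0]
contact_force: [0.3, 0.8, -0.3]
gripper_width: -0.001
grasp_force: 0.0
```

Call:
play_rows(steps=[[[1,0,0,0,0,0],[2,0,0,0,0,0],[3,0,0,0,0,0],[4,0,0,0,0,0],[4,0,0,0,0,0]]])

```text
time: 3.65
tool_pos: [0.4961, 0.0762, 0.0831]
tool_rot: [-0.0, 1.0, -0.013, -0.0]
contact_force: [-0.8, 0.3, -0.1]
gripper_width: -0.0
grasp_force: 0.4
```

```bash
python3 - <<'E'
from h import *
s,p,d,W=wrist("w2");print(s["tool_pos"],s["contact_force"])
for n in("side","wrist"):
    if n=="side": p,d=vision.grab_frame("side");W=cloud("side",d=d)
    else: p=cv2.imread("pics/w2.png");W=np.load("pics/w2.npy");d=np.ones((480,640))
    h=cv2.cvtColor(p,cv2.COLOR_BGR2HSV);H,S,V=[h[...,i].astype(int) for i in range(3)]
    m=((H<6)|(H>174))&(S>180)&(V>60)&(d>0)&(W[...,2]>.03)&(W[...,2]<.12)&(W[...,0]>.44);q=W[m]
    print(n,m.sum(),np.percentile(q,[2,50,98],axis=0).round(4) if len(q) else 0)
E
```

```text
[0.49610505 0.07619957 0.08311517] [-0.80341161  0.31080763 -0.11105736]
side 54 [[0.4998 0.0659 0.0484]
 [0.5113 0.0713 0.1006]
 [0.8142 0.4499 0.1109]]
wrist 1081 [[0.5095 0.0696 0.1029]
 [0.5135 0.0802 0.1047]
 [0.5184 0.0896 0.1063]]
```

Call:
play_rows(steps=[[[1,0,0,0,0,0],[2,0,0,0,0,0],[2,0,0,0,0,0]]])

```text
time: 4.0
tool_pos: [0.4967, 0.0762, 0.083]
tool_rot: [0.0, 1.0, -0.013, -0.002]
contact_force: [-7.4, -0.1, 4.1]
gripper_width: 0.003
grasp_force: 4.0
```

Call:
play_rows(steps=[[[1,0,0,0,0,0],[2,0,0,0,0,0],[2,0,0,0,0,0]]])

```text
time: 4.25
tool_pos: [0.4971, 0.0762, 0.0829]
tool_rot: [0.0, 1.0, -0.012, -0.005]
contact_force: [-12.9, -0.3, 8.1]
gripper_width: 0.0
grasp_force: 7.5
```

Call:
play_rows(steps=[[[-15,0,0,0,0,0],[-15,0,-40,0,0,0],[-15,0,-80,0,0,0],[-15,0,-80,0,0,0],[25,-4,-80,0,0,0],[60,-4,-80,0,0,0],[91,-4,-80,0,0,0],[91,-4,-80,0,0,0],[91,-4,-80,0,0,0]]])

```text
time: 5.0
tool_pos: [0.5929, 0.0776, 0.1631]
tool_rot: [0.0, 1.0, -0.013, 0.0]
contact_force: [0.1, 0.2, -0.5]
gripper_width: -0.002
grasp_force: 0.0
```

```bash
python3 - <<'E'
from h import *
s,p,d,W=wrist("w3");print(s["tool_pos"],s["contact_force"])
h=cv2.cvtColor(p,cv2.COLOR_BGR2HSV);H,S,V=[h[...,i].astype(int) for i in range(3)]
x,y,z=[W[...,i] for i in range(3)]
m=(d>0)&(abs(z-.098)<.006)&(H>100)&(H<130)&(S>90)&(x>.6);
for lo in np.arange(-.04,.2,.04):
    q=W[m&(y>lo)&(y<lo+.04)]
    if len(q)>5: print("board",lo.round(2),len(q),np.percentile(q[:,0],[2,98]).round(4),np.median(q[:,2]).round(4))
m=(d>0)&(H>14)&(H<28)&(S>130)&(abs(z-.085)<.01)&(x>.5)&(x<.64);q=W[m]
print(len(q));r=q[q[:,1]<.07];l=q[q[:,1]>.09];print(r[:,1].max() if len(r) else 0,l[:,1].min() if len(l) else 0)
E
```

```text
[0.59289624 0.07761395 0.16313137] [ 0.10719105  0.2049898  -0.46472944]
board 0.12 183 [0.6284 0.6456] 0.0988
board 0.16 507 [0.6291 0.6465] 0.099
11397
0.039499683158708124 0.11047226639311228
```

View pics/w3.png

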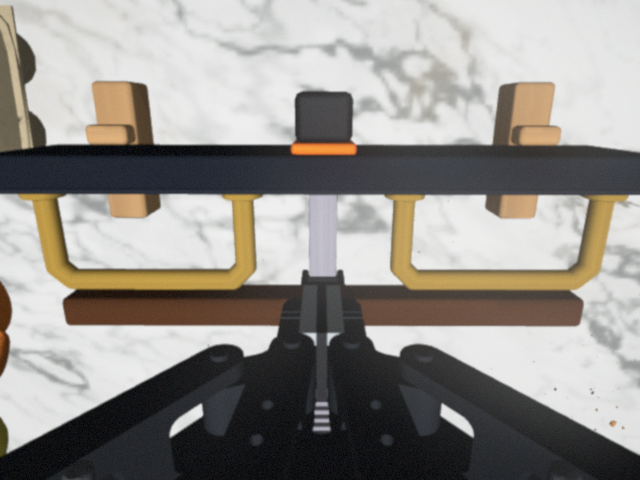

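The wrist view shows the fingers (322,300) over the free gap between batten (y≈305) and board (y≈190), with the handle legs at x≈245 and x≈402, so there is room to descend.

Call:
play_rows(steps=[[[0,0,40,0,0,0],[0,0,75,0,0,0],[0,0,98,0,0,0],[0,0,98,0,0,0],[-10,0,98,0,0,0],[-16,0,98,0,0,0],[-20,0,98,0,0,0],[-24,0,98,0,0,0],[-28,0,98,0,0,0]]])

```text
time: 5.8
tool_pos: [0.5651, 0.0786, 0.0681]
tool_rot: [-0.0, 1.0, -0.013, 0.003]
contact_force: [3.3, 0.3, 2.4]
gripper_width: -0.004
grasp_force: 1.5
```

Call:
play_rows(steps=[[[-6,0,0,0,0,0],[-12,0,0,0,0,0],[-18,0,0,0,0,0],[-24,0,0,0,0,0],[-30,0,0,0,0,0],[-36,0,0,0,0,0],[-42,0,0,0,0,0],[-48,0,0,0,0,0],[-54,0,0,0,0,0],[-60,0,0,0,0,0],[-60,0,0,0,0,0]]])

```text
time: 6.72
tool_pos: [0.5014, 0.0801, 0.0645]
tool_rot: [0.0, 1.0, -0.013, -0.001]
contact_force: [0.6, -0.1, 0.5]
gripper_width: 0.004
grasp_force: 0.0
```

Call:
play_rows(steps=[[[-2,0,0,0,0,0],[-4,0,0,0,0,0],[-5,0,0,0,0,0],[-6,0,0,0,0,0]]])

```text
time: 7.05
tool_pos: [0.4976, 0.0801, 0.0647]
tool_rot: [0.0, 1.0, -0.013, 0.001]
contact_force: [8.9, 0.5, -5.9]
gripper_width: -0.0
grasp_force: 4.0
```

Call:
play_rows(steps=[[[20,0,0,0,0,0],[30,0,-40,0,0,0],[30,0,-80,0,0,0],[30,0,-96,0,0,0],[60,-35,-96,0,0,0],[85,-65,-96,0,0,0],[105,-98,-96,0,0,0],[105,-98,-96,0,0,0],[105,-98,-96,0,0,0]]])

```text
time: 7.8
tool_pos: [0.6044, 0.1766, 0.1598]
tool_rot: [0.001, 1.0, -0.011, -0.002]
contact_force: [-0.3, 0.7, -0.7]
gripper_width: 0.001
grasp_force: 0.0
```

```bash
python3 - <<'E'
from h import *
s,p,d,W=wrist("w4");print(s["tool_pos"],s["contact_force"])
h=cv2.cvtColor(p,cv2.COLOR_BGR2HSV);H,S,V=[h[...,i].astype(int) for i in range(3)]
x,y,z=[W[...,i] for i in range(3)]
m=(d>0)&(H>14)&(H<28)&(S>130)&(abs(z-.085)<.008)&(x>.5)&(x<.64)
for lo in np.arange(-.1,.28,.02):
    q=W[m&(y>lo)&(y<lo+.02)]
    if len(q)>5: print(lo.round(2),len(q),np.percentile(q[:,0],[2,50,98]).round(4),q[:,2].max().round(4),np.percentile(q[:,1],[1,99]).round(4))
E
```

```text
[0.60435776 0.17664908 0.15982911] [-0.29503431  0.68129753 -0.68409054]
-0.02 141 [0.5638 0.5685 0.572 ] 0.0894 [-0.0065 -0.0001]
0.0 329 [0.5648 0.5687 0.5718] 0.0898 [0.0003 0.0195]
0.02 585 [0.5704 0.6083 0.62  ] 0.0929 [0.0218 0.0386]
0.1 170 [0.5902 0.6107 0.6221] 0.0929 [0.1144 0.1199]
0.12 477 [0.5699 0.6079 0.622 ] 0.0929 [0.1201 0.1388]
0.14 236 [0.5685 0.5722 0.575 ] 0.0897 [0.1405 0.1595]
0.16 41 [0.5729 0.5743 0.5756] 0.0893 [0.1601 0.1653]
0.18 176 [0.5706 0.5752 0.5776] 0.0897 [0.1888 0.1999]
0.2 504 [0.5702 0.5748 0.5783] 0.0898 [0.2003 0.2198]
0.22 1709 [0.5725 0.5986 0.6248] 0.093 [0.2207 0.2361]
```

View pics/w4.png

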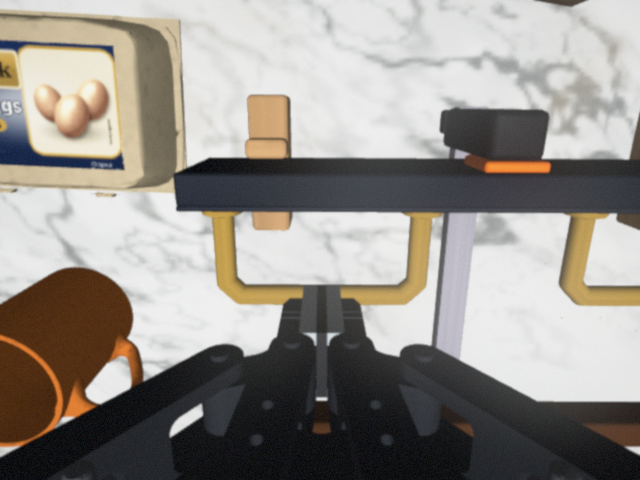

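The wrist view shows the left handle's bow (225–425, 215–300) at home with the fingers centred over it at (322,300), and the jaw slid well back.

Call:
play_rows(steps=[[[0,0,40,0,0,0],[0,0,75,0,0,0],[0,0,98,0,0,0],[0,0,98,0,0,0],[-5,0,98,0,0,0],[-8,0,98,0,0,0],[-10,0,98,0,0,0],[-11,0,98,0,0,0],[-12,0,98,0,0,0],[-13,0,98,0,0,0],[-14,0,98,0,0,0]]])

```text
time: 8.77
tool_pos: [0.5912, 0.1759, 0.0641]
tool_rot: [-0.0, 1.0, -0.013, 0.001]
contact_force: [-0.3, -0.2, 0.3]
gripper_width: -0.003
grasp_force: 0.0
```

Call:
play_rows(steps=[[[-0.5,0,0,0,0,0],[-1,0,0,0,0,0],[-1,0,0,0,0,0]]])

```text
time: 9.02
tool_pos: [0.5897, 0.1759, 0.0632]
tool_rot: [0.0, 1.0, -0.013, -0.0]
contact_force: [0.6, 0.6, 0.0]
gripper_width: -0.001
grasp_force: 0.0
```

Call:
play_rows(steps=[[[-0.5,0,0,0,0,0],[-1,0,0,0,0,0],[-1,0,0,0,0,0]]])

```text
time: 9.27
tool_pos: [0.5889, 0.1759, 0.0633]
tool_rot: [-0.0, 1.0, -0.013, 0.0]
contact_force: [-0.1, 0.2, -0.9]
gripper_width: -0.005
grasp_force: 0.2
```

Call:
play_rows(steps=[[[-0.5,0,0,0,0,0],[-1,0,0,0,0,0],[-1,0,0,0,0,0]]])

```text
time: 9.52
tool_pos: [0.5885, 0.1759, 0.0634]
tool_rot: [-0.0, 1.0, -0.013, 0.001]
contact_force: [4.0, 0.3, -2.7]
gripper_width: -0.001
grasp_force: 2.3
```

Call:
play_rows(steps=[[[-0.5,0,0,0,0,0],[-1,0,0,0,0,0],[-1,0,0,0,0,0]]])

```text
time: 9.77
tool_pos: [0.587, 0.1759, 0.0633]
tool_rot: [-0.0, 1.0, -0.013, 0.0]
contact_force: [5.0, -0.8, -4.1]
gripper_width: 0.002
grasp_force: 2.3
```

Call:
play_rows(steps=[[[-0.5,0,0,0,0,0],[-1,0,0,0,0,0],[-1,0,0,0,0,0]]])

```text
time: 10.02
tool_pos: [0.5858, 0.176, 0.0633]
tool_rot: [0.0, 1.0, -0.013, 0.0]
contact_force: [5.1, 0.3, -3.8]
gripper_width: -0.004
grasp_force: 2.2
```

Call:
play_rows(steps=[[[-0.5,0,0,0,0,0],[-1,0,0,0,0,0],[-1,0,0,0,0,0]]])

```text
time: 10.27
tool_pos: [0.5847, 0.176, 0.0633]
tool_rot: [0.0, 1.0, -0.013, -0.0]
contact_force: [4.3, -0.0, -4.0]
gripper_width: -0.001
grasp_force: 2.2
```

The left handle slides at about 5 N, so it is the loose one. I'll draw it to its stop.

Call:
play_rows(steps=[[[-1.5,0,0,0,0,0],[-3,0,0,0,0,0],[-4.5,0,0,0,0,0],[-6,0,0,0,0,0],[-7.5,0,0,0,0,0],[-9,0,0,0,0,0],[-10.5,0,0,0,0,0],[-12,0,0,0,0,0],[-13.5,0,0,0,0,0],[-15,0,0,0,0,0],[-15,0,0,0,0,0]]])

```text
time: 11.18
tool_pos: [0.5694, 0.1764, 0.0633]
tool_rot: [0.0, 1.0, -0.013, -0.0]
contact_force: [3.8, -0.1, -3.1]
gripper_width: -0.002
grasp_force: 1.8
```

Call:
play_rows(steps=[[[-0.5,0,0,0,0,0],[-1,0,0,0,0,0],[-1.5,0,0,0,0,0],[-2,0,0,0,0,0],[-2,0,0,0,0,0]]])

```text
time: 11.6
tool_pos: [0.5689, 0.1764, 0.0634]
tool_rot: [-0.0, 1.0, -0.013, 0.001]
contact_force: [7.7, 0.9, -5.6]
gripper_width: 0.002
grasp_force: 4.1
```

Call:
play_rows(steps=[[[-0.5,0,0,0,0,0],[-1,0,0,0,0,0],[-1.5,0,0,0,0,0],[-1.5,0,0,0,0,0]]])

```text
time: 11.93
tool_pos: [0.5688, 0.1764, 0.0635]
tool_rot: [-0.0, 1.0, -0.013, 0.003]
contact_force: [14.5, 1.1, -9.2]
gripper_width: 0.0
grasp_force: 6.7
```

Call:
play_rows(steps=[[[0,0,0,0,0,0],[0,0,0,0,0,0],[0,0,0,0,0,0],[0,0,0,0,0,0],[0,0,0,0,0,0],[0,0,0,0,0,0],[0,0,0,0,0,0],[0,0,0,0,0,0],[0,0,0,0,0,0],[0,0,0,0,0,0],[0,0,0,0,0,0],[0,0,0,0,0,0]]])

```text
time: 12.93
tool_pos: [0.5689, 0.1764, 0.0635]
tool_rot: [-0.0, 1.0, -0.013, 0.003]
contact_force: [13.2, 1.2, -8.6]
gripper_width: 0.004
grasp_force: 6.6
```

Call:
play_rows(steps=[[[8,0,0,0,0,0],[20,0,0,0,0,0],[24,0,0,0,0,0],[24,0,-40,0,0,0],[24,0,-80,0,0,0],[24,0,-97,0,0,0],[30,40,-97,0,0,0],[35,80,-97,0,0,0],[40,120,-97,0,0,0],[40,160,-97,0,0,0],[40,200,-97,0,0,0],[40,200,-97,0,0,0]]])

```text
time: 13.93
tool_pos: [0.6003, -0.0303, 0.1603]
tool_rot: [0.001, 1.0, -0.016, -0.001]
contact_force: [0.4, 0.6, 0.9]
gripper_width: 0.0
grasp_force: 0.0
```

```bash
python3 - <<'E'
from h import *
s,p,d,W=wrist("w5");print(s["tool_pos"],s["contact_force"],s["joint_vel"].round(3))
h=cv2.cvtColor(p,cv2.COLOR_BGR2HSV);H,S,V=[h[...,i].astype(int) for i in range(3)]
x,y,z=[W[...,i] for i in range(3)]
m=(d>0)&(H>14)&(H<28)&(S>130)&(abs(z-.085)<.008)&(x>.5)&(x<.64)
for lo in np.arange(-.12,.28,.02):
    q=W[m&(y>lo)&(y<lo+.02)]
    if len(q)>5: print(lo.round(2),len(q),np.percentile(q[:,0],[2,50,98]).round(4),np.percentile(q[:,1],[1,99]).round(4))
E
```

```text
[ 0.60028733 -0.03034826  0.1603238 ] [0.41996613 0.60111909 0.8523717 ] [0.08  0.    0.003 0.073 0.01  0.071]
-0.1 87 [0.5953 0.6079 0.6161] [-0.0837 -0.08  ]
-0.08 395 [0.5633 0.6051 0.6163] [-0.0798 -0.0601]
-0.06 152 [0.5633 0.5671 0.5696] [-0.0599 -0.0421]
-0.02 278 [0.5642 0.5696 0.5718] [-0.0176 -0.0001]
0.0 514 [0.5645 0.5694 0.5729] [0.0004 0.0198]
0.02 1726 [0.567  0.5931 0.6193] [0.0206 0.0359]
0.1 1274 [0.5576 0.5879 0.6057] [0.1099 0.1199]
0.12 1202 [0.5485 0.5636 0.6058] [0.12   0.1396]
0.14 600 [0.5479 0.5539 0.5574] [0.1402 0.1598]
0.16 43 [0.548  0.5548 0.5577] [0.16   0.1625]
```

View pics/w5.png

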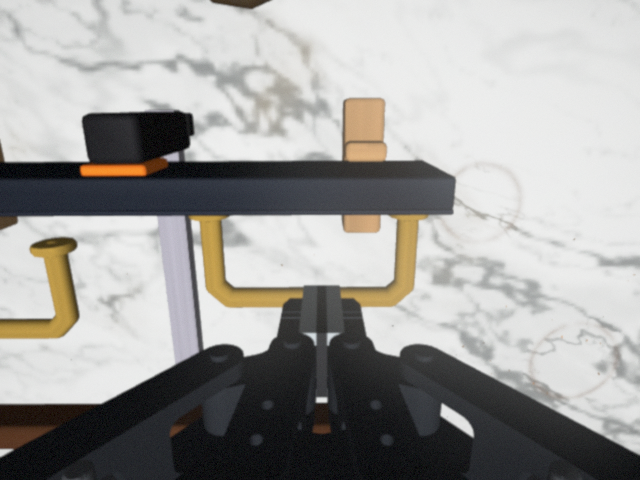

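The wrist view shows the left handle drawn out (stem at 52,245) and the right handle (205–410, 215–300) still at home, with the fingers about 5 mm right of its centre.

Call:
play_rows(steps=[[[0,-4,40,0,0,0],[0,-4,75,0,0,0],[0,-4,98,0,0,0],[0,-4,98,0,0,0],[-5,-4,98,0,0,0],[-9,-4,98,0,0,0],[-12,-4,98,0,0,0],[-14,-4,98,0,0,0],[-15,-4,98,0,0,0],[-16,-4,98,0,0,0],[-16,-4,98,0,0,0]]])

```text
time: 14.9
tool_pos: [0.5856, -0.0202, 0.063]
tool_rot: [0.0, 1.0, -0.013, 0.001]
contact_force: [0.3, 0.1, -1.6]
gripper_width: 0.003
grasp_force: 0.0
```

Call:
play_rows(steps=[[[-0.5,0,0,0,0,0],[-1,0,0,0,0,0],[-1,0,0,0,0,0]]])

```text
time: 15.15
tool_pos: [0.5843, -0.0201, 0.0623]
tool_rot: [-0.0, 1.0, -0.013, -0.0]
contact_force: [0.2, 0.2, 0.7]
gripper_width: -0.001
grasp_force: 0.0
```

Call:
play_rows(steps=[[[-0.5,0,0,0,0,0],[-1,0,0,0,0,0],[-1,0,0,0,0,0]]])

```text
time: 15.4
tool_pos: [0.5834, -0.0201, 0.0622]
tool_rot: [0.0, 1.0, -0.013, 0.0]
contact_force: [0.3, -0.7, -1.0]
gripper_width: 0.001
grasp_force: 0.2
```

Call:
play_rows(steps=[[[-0.5,0,0,0,0,0],[-1,0,0,0,0,0],[-1,0,0,0,0,0]]])

```text
time: 15.65
tool_pos: [0.5829, -0.0201, 0.0623]
tool_rot: [0.0, 1.0, -0.013, 0.001]
contact_force: [3.0, 0.1, -2.8]
gripper_width: 0.005
grasp_force: 1.7
```

Call:
play_rows(steps=[[[-0.5,0,0,0,0,0],[-1,0,0,0,0,0],[-1.5,0,0,0,0,0],[-2,0,0,0,0,0],[-2,0,0,0,0,0]]])

```text
time: 16.07
tool_pos: [0.582, -0.02, 0.0625]
tool_rot: [0.0, 1.0, -0.013, 0.002]
contact_force: [8.7, 0.0, -6.2]
gripper_width: 0.004
grasp_force: 4.3
```

Call:
play_rows(steps=[[[-0.5,0,0,0,0,0],[-1,0,0,0,0,0],[-1.5,0,0,0,0,0],[-2,0,0,0,0,0],[-2,0,0,0,0,0]]])

```text
time: 16.48
tool_pos: [0.5812, -0.02, 0.0625]
tool_rot: [0.0, 1.0, -0.013, 0.004]
contact_force: [13.6, -0.4, -9.4]
gripper_width: -0.001
grasp_force: 6.6
```

Call:
play_rows(steps=[[[-0.4,0,0,0,0,0],[-0.8,0,0,0,0,0],[-0.8,0,0,0,0,0],[-0.8,0,0,0,0,0]]])

```text
time: 16.82
tool_pos: [0.581, -0.02, 0.0626]
tool_rot: [0.0, 1.0, -0.013, 0.005]
contact_force: [15.0, 0.4, -10.7]
gripper_width: -0.001
grasp_force: 7.5
```

Call:
play_rows(steps=[[[0,0,0,0,0,0],[0,0,0,0,0,0],[0,0,0,0,0,0],[0,0,0,0,0,0],[0,0,0,0,0,0],[0,0,0,0,0,0],[0,0,0,0,0,0],[0,0,0,0,0,0],[0,0,0,0,0,0],[0,0,0,0,0,0],[0,0,0,0,0,0],[0,0,0,0,0,0]]])

```text
time: 17.82
tool_pos: [0.581, -0.02, 0.0626]
tool_rot: [0.0, 1.0, -0.013, 0.005]
contact_force: [15.1, -0.1, -10.9]
gripper_width: -0.002
grasp_force: 7.5
```

Call:
play_rows(steps=[[[0,0,0,0,0,0],[0,0,0,0,0,0],[0,0,0,0,0,0],[0,0,0,0,0,0],[0,0,0,0,0,0],[0,0,0,0,0,0],[0,0,0,0,0,0],[0,0,0,0,0,0]]])

```text
time: 18.48
tool_pos: [0.581, -0.02, 0.0626]
tool_rot: [0.0, 1.0, -0.013, 0.005]
contact_force: [15.1, 0.0, -11.1]
gripper_width: 0.001
grasp_force: 7.5
```

Call:
play_rows(steps=[[[2,0,0,0,0,0],[4,0,0,0,0,0],[7,0,0,0,0,0],[14,0,0,0,0,0],[20,0,0,0,0,0],[20,0,0,0,0,0],[20,0,-40,0,0,0],[20,0,-80,0,0,0],[20,0,-120,0,0,0],[20,0,-140,0,0,0],[20,0,-140,0,0,0]]])

```text
time: 19.4
tool_pos: [0.601, -0.0209, 0.2103]
tool_rot: [0.001, 1.0, -0.013, 0.006]
contact_force: [0.4, 0.3, 0.4]
gripper_width: -0.001
grasp_force: 0.0
```

Call:
play_rows(steps=[[[-40,0,-10,0,0,0],[-80,0,-10,0,0,0],[-120,0,-10,0,0,0],[-150,0,-10,0,0,0],[-150,40,-10,0,0,0],[-150,80,-10,0,0,0],[-150,120,-10,0,0,0],[-150,120,-10,0,0,0],[-150,120,-10,0,0,0]]])

```text
time: 20.15
tool_pos: [0.4437, -0.138, 0.2113]
tool_rot: [-0.001, 1.0, -0.015, -0.001]
contact_force: [0.3, 0.1, 0.1]
gripper_width: -0.002
grasp_force: 0.0
```

```bash
python3 - <<'E'
from h import *
s=manip.state();print(s["time"],s["tool_pos"],s["contact_force"],abs(s["joint_vel"]).max())
for n in("scene","side"):
    p,d=vision.grab_frame(n);cv2.imwrite(f"pics/{n}9.png",p);W=cloud(n,d=d)
    h=cv2.cvtColor(p,cv2.COLOR_BGR2HSV);H,S,V=[h[...,i].astype(int) for i in range(3)]
    x,y,z=[W[...,i] for i in range(3)]
    b=(d>0)&(H>14)&(H<28)&(S>130)&(V>80)&(abs(z-.085)<.004)&(x>.5)&(x<.59)
    for k,m in {"L":b&(y>.15)&(y<.21),"R":b&(y>-.05)&(y<.0),"batten":(d>0)&(H<14)&(S>80)&(V<120)&(abs(z-.093)<.004)&(x>.43)&(x<.5)&(y>-.08)&(y<.24),
      "red":(d>0)&((H<6)|(H>174))&(S>180)&(V>90)&(z>.09)&(z<.12)&(x>.4)&(x<.5)&(y>.04)&(y<.12)}.items():
        print(n,k,m.sum(),np.median(W[m],0).round(4) if m.any() else 0)
E
```

```text
20.15 [ 0.44368739 -0.13796673  0.21129278] [0.26341444 0.11472079 0.12535345] 0.05284957567005109
scene L 102 [0.5483 0.1801 0.0866]
scene R 66 [ 0.5628 -0.0207  0.0869]
scene batten 845 [0.4744 0.1004 0.0935]
scene red 75 [0.4341 0.0841 0.1015]
side L 21 [0.5518 0.1736 0.0871]
side R 33 [ 0.5672 -0.028   0.0873]
side batten 517 [0.4775 0.055  0.0939]
side red 15 [0.4394 0.0791 0.1058]
```

View pics/side9.png

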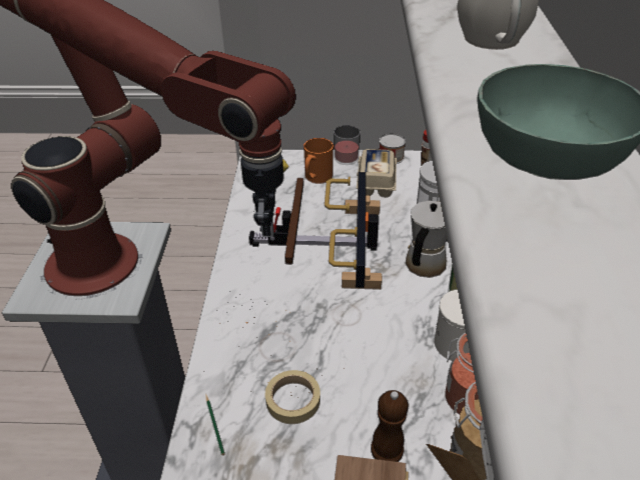

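The side view shows the jaw back, with the batten at x≈295 px (75 mm of slide). The left handle is drawn out to its stop, the right one is at home, the mug and tape haven't moved, and the arm is clear.

```bash
python3 -c "
from plant import order;print(order.job_done())"
```

```text
the job is handed in; nothing more can be done
None
```

The job is handed in, at about 20 s on the robot's clock: pawl flipped, jaw slid back about 75 mm to its stop, right handle sound (held about 15 N for 1.6 s, back at home), left handle the loose one and left drawn out to its 20 mm stop; the mug, lemon and tape were not touched.

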